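# Draw a cedar divider from the feed magazine and lay it in the box

### The job

Two gravity magazines on the cigar packer's bench hold stacks of cedar divider boards. From the one with the wider boards, draw out the bottom board, which already sticks out at the front, so that the stack drops down behind it and stays in the magazine. Lay that board flat in the middle of the open wooden box, lined up with the box's long sides.

Things in the scene. Friction and masses are not known exactly. Their poses are not given: they have to be found in the camera images.
- board: Bottom board of the wide stack: pale cedar slab 90 x 50 x 12 mm, loose, about 30 g. Origin: centre of its underside; x along its length, y across, z up. It starts level on the magazine's floor, 34 mm above the table; its -x end sticks out of the front by 37 to 43 mm with free air below and beside it. The slim boards are 30 mm wide; a spare wide one on the table is not wanted.
- next: The board just above it, same size and axes, origin at the centre of its underside (46 mm above the table at the start). It lies wholly inside the magazine, under a third board, and drops 12 mm onto the magazine's floor once the bottom board is drawn out.
- magazine: Wide magazine, fixed: wooden block 108 (x) x 64 (y) x 34 mm, its top the stack's floor; four steel corner angles rise to 76 mm. Origin: table level, under the stack's centre. Front: its own -x side, towards the robot, 54 mm from the origin. Only the bottom board slides out there, along -x, under 2 N; it is clear when its centre is 99 mm from the origin. The slim magazine's block is 44 mm wide.
- box: Open wooden box, fixed: 178 (x) x 132 (y) x 36 mm outside, walls and floor about 6 mm, so 166 x 120 mm inside. Origin: centre of its underside; x along its long sides, z up.
Mind the look-alikes: they are no part of the job. What is shaped like the box but pink or white is not meant.

How it is judged (in metres and radians):
On the way:
1. the bottom wide board has been drawn clear of the magazine and the next one has dropped onto the magazine's floor (horizontal distance between board and magazine above 0.097 m and z of next in the frame of magazine below 0.038 m and horizontal distance between next and magazine below 0.02 m), for 0.1 s.
At the end, for the whole second after the job is handed in: The drawn board lies flat and still on the floor of the box, its centre within 20 mm of the box's centre and its length within 15 degrees of the box's long sides; the next board lies on the magazine's floor, within 20 mm of the magazine's centre (horizontal distance between board and box below 0.02 m and z of board in the frame of box below 0.012 m and angle between board's own z axis and vertical below 0.12 rad and angle between the x axis of board and the x axis of box, either way round below 0.26 rad and linear speed of board below 0.02 m/s and z of next in the frame of magazine below 0.038 m and horizontal distance between next and magazine below 0.02 m); the robot touches nothing.
It also fails if it takes over 38 s, if anything falls off the work surface, if the arm or the gripper's body presses on something with over 40 N, if the wrist force passes 120 N, or if a joint passes its speed limit or range.

### The arm

A 7-joint arm with a two-finger parallel gripper is mounted at the origin on the work surface. World frame = base frame: x ahead of the robot, y to its left, z up, the work surface at z = 0. Lengths are in mm, angles in rad, forces in N, time in s.
With the tool pointing down it reaches from about 425 to 800 mm from the base axis. Payload 8.3 kg.
Tool frame: the origin (TCP) lies between the finger pads; the fingertips stand 22 mm ahead of it and the grasp point (between the pads) lies 3 mm ahead of it; z points along the fingers, x is the direction in which the jaws open and shut, and the axes are right-handed (so a half turn about z gives the same grasp; the last joint's range is limited). The gripper opens to 85 mm and grips with 20 to 120 N. Pads are 22 mm wide; open, the fingers measure 114 mm over their backs; the gripper's body (76 mm by 85 mm) begins 54 mm behind the grasp point. The pads swing forward as they close: fully open they stand 13 mm farther back than shut.
Start: joints at [-1.269, 0.383, 0.016, 1.37, -0.006, 1.388, -0.046], TCP at [222.926, 583.874, 253.279] pointing down, gripper open.
Joint ranges: [-2.95, 2.95], [-0.25, 2.06], [-1.52, 1.56], [0.18, 2.33], [-1.44, 4.58], [0.02, 2.06], [-3.01, 3.01]. Speed limits (rad/s): [2.39, 2.39, 3.01, 3.01, 3.14, 3.14, 3.14].

### API

Orientations are given as a rotation vector (axis times angle).
In Python, from cell import env, viewer, ticket, spotter gives the robot as it stands. The module is installed in compiled form; this text tells all that it offers.
- The arm moves only by the tool apply_moves, never from a script. Its arguments are lists of equal length, an entry for each row: "rotation": the turn, a rotation vector about the world's x, y, z in degrees, a list of three; "travel": the shift along the world's x, y, z in cm, a list of three; "grip": the closure in counts, from 0 (fully open) to 255 (shut). A call has 1 to 5 rows; each row shifts and turns the pose as measured when the row begins; what a row does not reach is not made up. A row lasts 1/10 s, in which the tool goes at most 50 mm and 8.59 degrees, less where a joint would pass 70% of its speed; a pose out of reach is approached as far as the arm can. A call with a gripper value outside its range is refused whole. The fingers move at their own pace and stop on an object; "newtons" is the grip in N (left out, the last holds). Time passes only in rows, so rows that do not move let the fingers close. It gives the time, the measured TCP pose, the force and the opening at its end, in the units of the state.
- env.state(): the state, without advancing time (a new reading comes with each control period).
- viewer.camera(name): name is "scene" or "top" or "wrist"; returns the picture (480x640x3 uint8, red, green, blue); there is no depth.
- viewer.get_calibration(name): a dict with "fx", "fy", "cx", "cy" (pixels), "world_to_cam" (4x4, takes a point from world to camera coordinates). Camera axes: x right, y down, z forward; pixel columns grow to the right and rows downward; lengths in mm; the calibration is good to about 2 mm. A picture is of the moment at which its call begins: read the wrist's pose just before it. get_calibration takes no time and is no camera call; for the wrist camera it gives the pose at the moment of the call.
- ticket.sign_off(): hands the job in, once; it reports no verdict.
Trained networks look in the newest picture that a camera, given by its name, has taken for a name from the list of things; names that differ only in an ending like _2 or _b are one class to them, and where a whole thing is asked for, a point or a joint stands for the part that bears it (a point fixed in the world has none). Each returns a list of dicts, best first, with "score" (0 to 1); they miss things now and then, are a little off and sometimes report something else, mostly with a low value. They report only what shows in the picture. A call takes as long as a camera call. They do not tell look-alikes from the thing itself.
- spotter.find_in(camera, name): "box" ([left, top, right, bottom] as shares, 0 to 1, of the picture: columns of its width, rows of its height, round what is visible of it).
The state is a dict: "clock": time; "joint_positions": joint angles; "qvel": joint speeds; "joint_efforts": joint torques, N m; "tcp_pos": TCP position; "ee_rot": TCP orientation; "ft_force": force on the tool from outside, world axes, zero at the start; "wrist_torque": the same for the moment, N m; "gripper_width": finger opening in mm.
Only numpy, scipy, OpenCV 4.12 (cv2) and the standard library are available. Lean on these libraries where they do the work, as an engineer would, in place of code of your own. Each camera call takes 0.05 s, during which the arm holds its last target. There are 200 camera calls.

## Working session

There is one attempt and no reset: what is moved stays moved. The work goes in short steps, Python scripts to look and compute and a tool call to move; the robot and the scene stay as the last step left them, time stands still between calls to the robot, and variables do not carry over. Pictures are saved under pics/ and viewed, about 8 in all and at most 12, crops included, and the job is handed in when it is done.

Besides the shell and the picture viewer there is one more tool, called after "Emit:" as name(argument=value, ...), one argument or row to a line, values as JSON. apply_moves: Moves the arm, as the interface text tells. Its arguments: {"type":"object","properties":{"rotation":{"type":"array"},"travel":{"type":"array"},"grip":{"type":"array"},"newtons":{"type":"number"}},"required":["rotation","travel","grip"]}

```bash
mkdir -p pics; cat > h.py <<'E'
import numpy as np, cv2
from cell import env, viewer, ticket, spotter
def snap(n,f=None):
    im=viewer.camera(n)
    if f: cv2.imwrite('pics/'+f,im[:,:,::-1])
    return im
def ray(n,uv,z,c=None):
    c=c or viewer.get_calibration(n); T=np.array(c['world_to_cam']); R=T[:3,:3]; o=-R.T@T[:3,3]
    d=R.T@np.array([(uv[0]-c['cx'])/c['fx'],(uv[1]-c['cy'])/c['fy'],1]); return o+d*(z-o[2])/d[2]
def proj(n,p,c=None):
    c=c or viewer.get_calibration(n); T=np.array(c['world_to_cam']); q=T[:3,:3]@np.array(p)+T[:3,3]
    return np.array([q[0]/q[2]*c['fx']+c['cx'],q[1]/q[2]*c['fy']+c['cy']])
E
python3 - <<'E'
from h import *
s=env.state(); print({k:np.round(s[k],3) for k in s})
for n in('scene','top'):
    snap(n,n+'1.png')
    for t in('board','magazine','box'):
        for d in spotter.find_in(n,t)[:4]:
            b=np.array(d['box'])*[640,480,640,480]; print(n,t,round(d['score'],2),b.round())
E
```

```text
{'clock': np.float64(0.0), 'joint_positions': array([-1.269,  0.384,  0.016,  1.371, -0.006,  1.388, -0.046]), 'qvel': array([-0.001, -0.001, -0.001, -0.   ,  0.001,  0.001, -0.   ]), 'joint_efforts': array([ 0.0000e+00, -6.2759e+01,  8.4400e-01, -3.7183e+01,  1.7000e-02,
        1.4000e-02, -0.0000e+00]), 'tcp_pos': array([222.789, 583.452, 252.269]), 'ee_rot': array([ 2.587e+00,  1.781e+00, -2.000e-03]), 'ft_force': array([-0.295, -0.746, -0.226]), 'wrist_torque': array([ 0.02 ,  0.007, -0.009]), 'gripper_width': np.float64(85.702)}
scene board 0.7 [122. 236. 141. 247.]
scene magazine 0.87 [107. 239. 152. 305.]
scene box 0.8 [487. 285. 598. 383.]
scene box 0.69 [362. 250. 456. 339.]
scene box 0.61 [428. 161. 518. 232.]
top board 0.76 [474. 221. 504. 258.]
top magazine 0.91 [463. 186. 509. 244.]
top magazine 0.32 [228. 157. 290. 240.]
top box 0.76 [128. 277. 202. 367.]
top box 0.61 [227. 156. 290. 241.]
top box 0.55 [129. 117. 195. 201.]
```

View pics/top1.png

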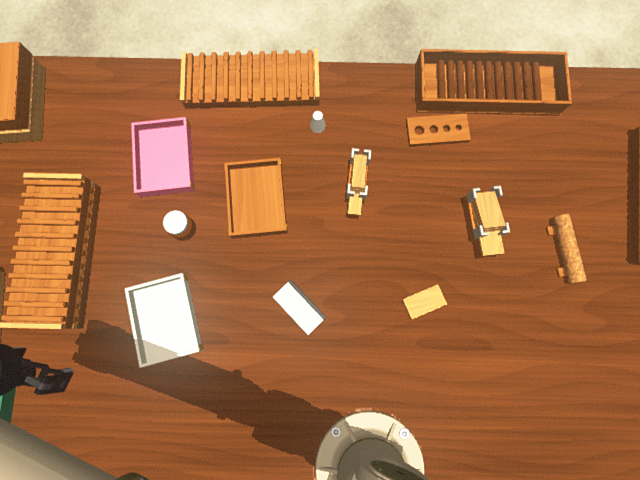

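View pics/scene1.png

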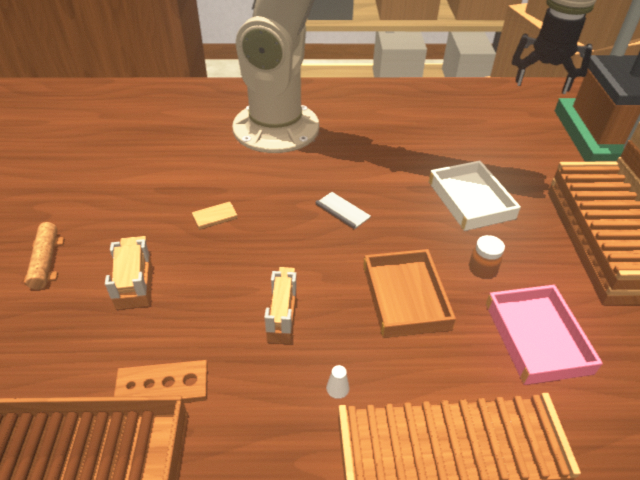

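The top view shows the wide magazine near (487,213) with its board end at (492,245). The slim magazine is near (357,182) and the spare wide board lies at (425,302). The brown box is at (256,198); the pink (162,157) and white (163,320) ones are decoys. The right-hand stack fits because it is the wider one. I'll confirm with an enlarged crop.

```bash
python3 - <<'E'
from h import *
im=cv2.imread('pics/top1.png')
a=cv2.resize(im[175:265,450:530],None,fx=6.6,fy=6.6,interpolation=cv2.INTER_CUBIC)[:, :400+128]
b=cv2.resize(im[145:245,215:300],None,fx=3,fy=3,interpolation=cv2.INTER_CUBIC)
o=np.zeros((594,790,3),np.uint8);o[:a.shape[0],:a.shape[1]]=a;o[:b.shape[0],532:532+b.shape[1]]=b
cv2.imwrite('pics/crop.png',o)
for uv,z in [((487,195),76),((492,256),46),((256,198),36),((357,182),76)]: print(uv,ray('top',uv,z).round(1))
c=viewer.get_calibration('top');print(c)
E
```

```text
(487, 195) [ 595.  -256.4   76. ]
(492, 256) [ 460.8 -272.1   46. ]
(256, 198) [588.2 270.7  36. ]
(357, 182) [619.1  37.2  76. ]
{'fx': 435.1430433013833, 'fy': 435.1430433013833, 'cx': 317.38452699246807, 'cy': 242.2492595044098, 'world_to_cam': array([[ 2.24454541e-02, -9.99747798e-01,  7.35647307e-04,
         1.13162509e+02],
       [-9.80893051e-01, -2.21643665e-02, -1.93281049e-01,
         4.85962071e+02],
       [ 1.93248608e-01,  3.61668958e-03, -9.81143157e-01,
         9.42844389e+02],
       [ 0.00000000e+00,  0.00000000e+00,  0.00000000e+00,
         1.00000000e+00]])}
```

View pics/crop.png

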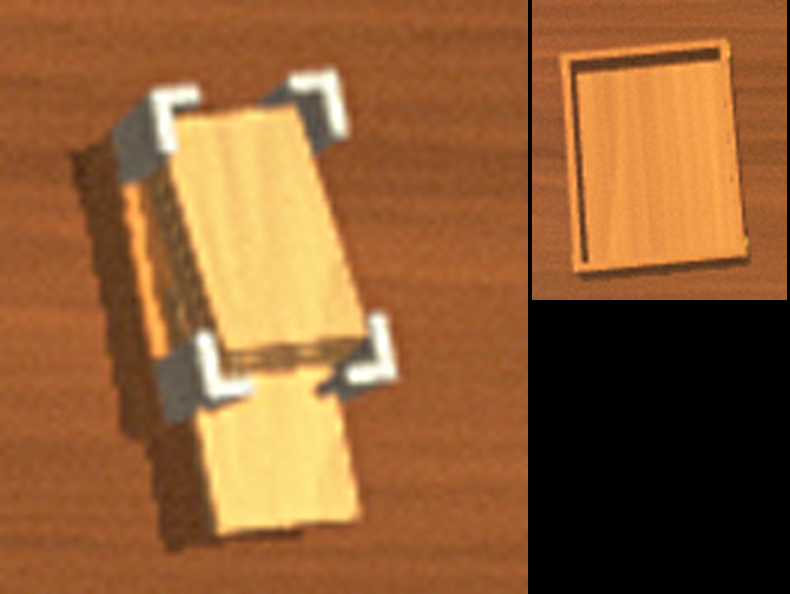

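The crop confirms it: a wide stack with its bottom board sticking out of the front, and a plain brown box. Next I'll measure from the corners.

```bash
cat >> h.py <<'E'
def pts(P,off,s,z,n='top'): return np.array([ray(n,((p[0]+.5)/s+off[0]-.5,(p[1]+.5)/s+off[1]-.5),z) for p in P])
E
python3 - <<'E'
from h import *
m=pts([(152,90),(338,72),(395,378),(213,400)],(450,175),6.6,76)
b=pts([(218,533),(358,518)],(450,175),6.6,46)
x=pts([(30,57),(197,40),(216,257),(45,272)],(215,145),3,36)
for n,q in(('mag',m),('box',x)):
    print(n,q[:,:2].round(0).tolist(),q.mean(0).round(1))
    back=q[:2].mean(0);fr=q[2:].mean(0);d=back-fr;print(' long',np.linalg.norm(d),np.degrees(np.arctan2(d[1],d[0])), 'wid',np.linalg.norm(q[0]-q[1]),np.linalg.norm(q[2]-q[3]),[np.degrees(np.arctan2(*(e)[[1,0]])) for e in (q[0]-q[3],q[1]-q[2],)])
print(b.round(1),b.mean(0),np.linalg.norm(b[0]-b[1]),np.degrees(np.arctan2(*(b[0]-b[1])[[1,0]]))-90)
from scipy.spatial.transform import Rotation as R
s=env.state();print(R.from_rotvec(s['ee_rot']).as_matrix().round(3))
E
```

```text
mag [[610.0, -225.0], [618.0, -289.0], [511.0, -302.0], [502.0, -240.0]] [ 560.3 -263.8   76. ]
 long 108.83617724335961 7.455340813721606 wid 64.69124817398195 62.2436008954539 [np.float64(8.096765165461523), np.float64(6.805791834279329)]
box [[672.0, 350.0], [689.0, 217.0], [512.0, 196.0], [497.0, 327.0]] [592.5 272.5  36. ]
 long 177.07604005070124 7.172856120853897 wid 133.39477448630117 131.98434136894213 [np.float64(7.404057306221917), np.float64(6.944748134408034)]
[[ 461.8 -250.9   46. ]
 [ 468.1 -299.3   46. ]] [ 464.96556548 -275.09160178   46.        ] 48.79645894715312 7.438439832498105
[[ 0.357  0.934 -0.   ]
 [ 0.934 -0.357 -0.   ]
 [-0.    -0.    -1.   ]]
```

Emit:
apply_moves(
  rotation=[
    [0,0,6],
    [0,0,6],
    [0,0,6],
    [0,0,6],
    [0,0,4],
  ],
  travel=[
    [3.5,-3,0],
    [3.5,-3,0],
    [3.5,-3,0],
    [3.5,-3,0],
    [3.5,-3,0],
  ],
  grip=[0,0,0,0,0],
)

```text
clock: 0.9
tcp_pos: [393.0, 434.5, 252.4]
ee_rot: [-2.036, -2.388, 0.004]
ft_force: [0.8, 0.8, 0.3]
gripper_width: 85.4
```

Emit:
apply_moves(
  rotation=[
    [0,0,0],
    [0,0,0],
    [0,0,0],
    [0,0,0],
    [0,0,0],
  ],
  travel=[
    [3,-4,0],
    [2.5,-4.3,0],
    [2,-4.5,0],
    [2,-4.5,0],
    [0,-4.9,0],
  ],
  grip=[0,0,0,0,0],
)

```text
clock: 1.4
tcp_pos: [491.7, 209.6, 252.2]
ee_rot: [-2.035, -2.391, 0.001]
ft_force: [0.5, -0.2, -0.1]
gripper_width: 85.4
```

Emit:
apply_moves(
  rotation=[
    [0,0,-1.8],
    [0,0,0],
    [0,0,0],
    [0,0,0],
    [0,0,0],
  ],
  travel=[
    [0,-4.9,0],
    [0,-4.9,0],
    [0,-4.9,0],
    [0,-4.9,0],
    [0,-4.9,0],
  ],
  grip=[0,0,0,0,0],
)

```text
clock: 1.9
tcp_pos: [490.8, -40.0, 253.2]
ee_rot: [-2.076, -2.357, -0.004]
ft_force: [1.5, 0.5, 0.1]
gripper_width: 85.4
```

Emit:
apply_moves(
  rotation=[
    [0,0,0],
    [0,0,0],
    [0,0,0],
    [0,0,0],
    [0,0,0],
  ],
  travel=[
    [-0.3,-4.8,0],
    [-0.3,-4.8,0],
    [-0.3,-4.8,0],
    [-0.3,-4.8,0],
    [0,-4.5,-2],
  ],
  grip=[0,0,0,0,0],
)

```text
clock: 2.4
tcp_pos: [477.8, -286.9, 237.9]
ee_rot: [2.071, 2.353, 0.012]
ft_force: [0.9, 0.8, -0.3]
gripper_width: 85.5
```

```bash
python3 - <<'E'
from h import *
s=env.state();c=viewer.get_calibration('wrist');im=snap('wrist')
from scipy.spatial.transform import Rotation as R
print(s['tcp_pos'],R.from_rotvec(s['ee_rot']).as_matrix().round(3).tolist(),s['joint_positions'].round(2) if hasattr(s['joint_positions'],'round') else s['joint_positions'])
m=np.array([560.3,-263.8]);a=np.radians(7.4);X=np.array([np.cos(a),np.sin(a)]);Y=np.array([-X[1],X[0]])
for L,W,z,col,o in((108,64,76,(255,0,0),0),(90,50,46,(0,255,0),-51)):
    q=[proj('wrist',[*(m+X*(o+i*L/2)+Y*j*W/2),z],c) for i,j in((-1,-1),(-1,1),(1,1),(1,-1))]
    cv2.polylines(im,[np.int32(q)],True,col,1)
cv2.imwrite('pics/w1.png',im[:,:,::-1])
E
```

```text
[ 477.80578223 -286.9476183   237.85484266] [[-0.127, 0.992, 0.011], [0.992, 0.127, 0.001], [-0.001, 0.011, -1.0]] [ 0.01  0.26  0.58  1.61 -0.15  1.3   2.31]
```

View pics/w1.png

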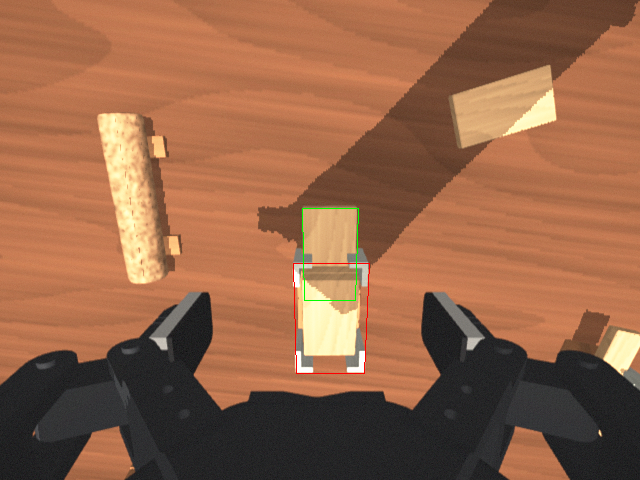

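Emit:
apply_moves(
  rotation=[
    [0,0.6,0],
    [0,0,0],
    [0,0,0],
    [0,0,0],
    [0,0,0],
  ],
  travel=[
    [0.3,1.3,-3],
    [0,0,-4],
    [0,0,-4],
    [0,0,-2.5],
    [0,0,0],
  ],
  grip=[0,0,0,0,0],
)

```text
clock: 2.95
tcp_pos: [474.3, -286.0, 93.6]
ee_rot: [-2.095, -2.339, 0.012]
ft_force: [-0.2, 1.2, -0.1]
gripper_width: 85.4
```

Emit:
apply_moves(
  rotation=[
    [0,0,1],
    [0,0,0],
    [0,0,0],
  ],
  travel=[
    [0.7,1.2,0],
    [0,0,0],
    [0,0,0],
  ],
  grip=[0,0,0],
)

```text
clock: 3.25
tcp_pos: [483.7, -273.2, 96.9]
ee_rot: [2.072, 2.359, -0.01]
ft_force: [-0.9, -0.6, -0.5]
gripper_width: 85.1
```

Emit:
apply_moves(
  rotation=[
    [0,0,0],
    [0,0,0],
    [0,0,0],
    [0,0,0],
  ],
  travel=[
    [-0.2,0,-2],
    [0,0,-2],
    [0,0,-1.7],
    [0,0,0],
  ],
  grip=[0,0,0,0],
)

```text
clock: 3.65
tcp_pos: [487.0, -274.1, 45.3]
ee_rot: [2.061, 2.353, -0.001]
ft_force: [-1.4, 0.3, -0.7]
gripper_width: 85.4
```

Emit:
apply_moves(
  rotation=[
    [0,0,0],
    [0,0,0],
    [0,0,0],
    [0,0,0],
    [0,0,0],
  ],
  travel=[
    [-0.5,0,-0.5],
    [0,0,0],
    [0,0,0],
    [0,0,0],
    [0,0,0],
  ],
  grip=[0,60,90,120,160],
  newtons=30,
)

```text
clock: 4.15
tcp_pos: [484.1, -275.7, 45.0]
ee_rot: [2.057, 2.348, 0.003]
ft_force: [0.1, 0.5, -0.2]
gripper_width: 49.0
```

```bash
python3 - <<'E'
from h import *
s=env.state();print(s['tcp_pos'],s['ft_force'],s['gripper_width'])
snap('wrist','w2.png')
E
```

```text
[ 484.13322589 -275.6577436    45.02184256] [ 0.08200568  0.48152264 -0.16843382] 48.960534758688766
```

View pics/w2.png

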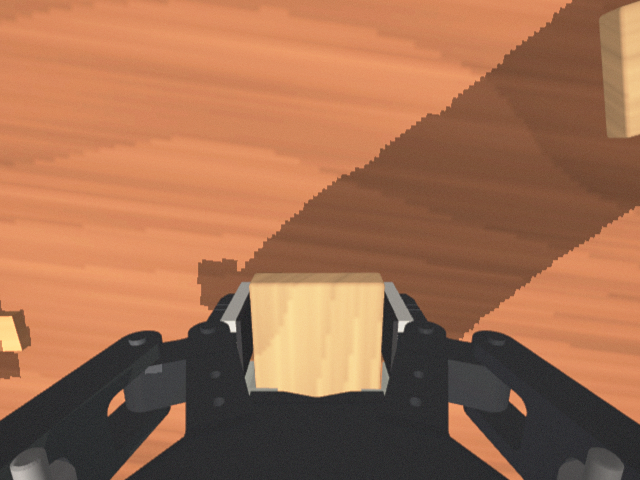

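The view shows the board end at (250–383, 273–390) sitting between both pads. I'll grip firmly and draw it along the magazine's -x.

Emit:
apply_moves(
  rotation=[
    [0,0,0],
    [0,0,0],
    [0,0,0],
    [0,0,0],
    [0,0,0],
  ],
  travel=[
    [0,0,0],
    [0,0,0],
    [-0.6,-0.08,0],
    [-1.0,-0.13,0],
    [-1.0,-0.13,0],
  ],
  grip=[255,255,255,255,255],
  newtons=40,
)

```text
clock: 4.7
tcp_pos: [457.3, -278.8, 44.8]
ee_rot: [2.054, 2.35, 0.003]
ft_force: [-0.1, -0.4, -1.3]
gripper_width: 49.1
```

Emit:
apply_moves(
  rotation=[
    [0,0,0],
    [0,0,0],
    [0,0,0],
    [0,0,0],
    [0,0,0],
  ],
  travel=[
    [-1.0,-0.13,0],
    [-1.2,-0.15,0],
    [-1.2,-0.15,0],
    [-1.2,-0.15,0],
    [-0.6,-0.08,0],
  ],
  grip=[255,255,255,255,255],
)

```text
clock: 5.2
tcp_pos: [398.3, -286.6, 44.9]
ee_rot: [2.058, 2.347, 0.003]
ft_force: [-0.7, 0.2, -0.1]
gripper_width: 49.0
```

```bash
python3 - <<'E'
from h import *
s=env.state();print(s['tcp_pos'],s['ft_force'],s['gripper_width'])
a=snap('top');b=snap('scene')
o=np.zeros((560,800,3),np.uint8)
o[:, :400]=cv2.resize(a[165:305,430:530],(400,560));o[:400,400:]=cv2.resize(b[190:330,70:210],(400,400))
cv2.imwrite('pics/pull.png',o[:,:,::-1])
E
```

```text
[ 398.34287084 -286.57627106   44.90340855] [-0.67070678  0.18830978 -0.12484991] 48.96587573599932
```

View pics/pull.png

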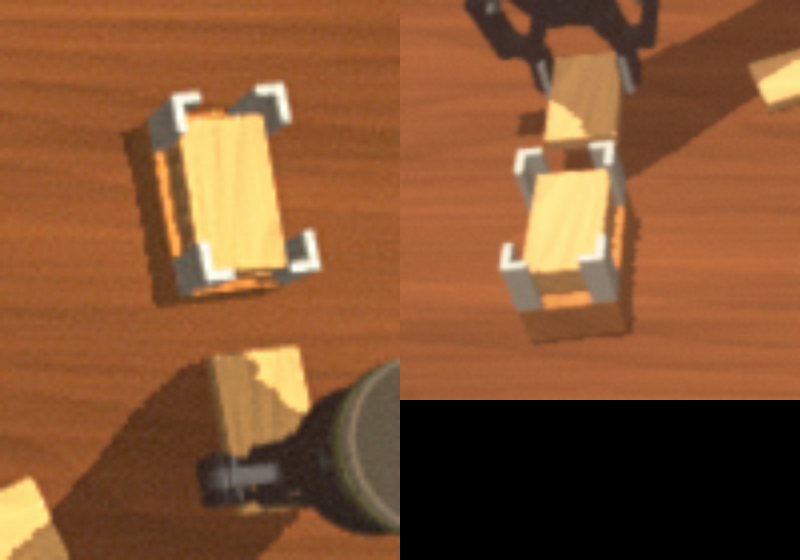

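The pull picture shows the board clear of the magazine and held level at the gripper, with the rest of the stack lower and inside the angles. Now I'll lift and carry it.

Emit:
apply_moves(
  rotation=[
    [0,0,0],
    [0,0,0],
    [0,0,0],
    [0,0,0],
    [0,0,0],
  ],
  travel=[
    [0,0,2],
    [0,0,3.5],
    [0,0,3.5],
    [1.0,2.5,3],
    [1.5,3.5,0],
  ],
  grip=[255,255,255,255,255],
)

```text
clock: 5.8
tcp_pos: [423.0, -229.0, 169.6]
ee_rot: [2.068, 2.338, 0.0]
ft_force: [1.4, -0.4, -0.8]
gripper_width: 49.4
```

Emit:
apply_moves(
  rotation=[
    [0,0,0],
    [0,0,0],
    [0,0,0],
    [0,0,0],
    [0,0,0],
  ],
  travel=[
    [1.5,3.8,0],
    [1.5,3.8,0],
    [1.5,3.8,0],
    [1,3.8,0],
    [1,3.8,0],
  ],
  grip=[255,255,255,255,255],
)

```text
clock: 6.3
tcp_pos: [493.6, -31.1, 173.6]
ee_rot: [2.064, 2.331, 0.01]
ft_force: [0.6, -0.3, -0.7]
gripper_width: 49.0
```

Emit:
apply_moves(
  rotation=[
    [0,0,0],
    [0,0,0],
    [0,0,0],
    [0,0,0],
    [0,0,0],
  ],
  travel=[
    [0.5,4,0],
    [0.5,4,0],
    [0.5,4,0],
    [1,4,0],
    [1,4,0],
  ],
  grip=[255,255,255,255,255],
)

```text
clock: 6.8
tcp_pos: [530.6, 180.3, 174.8]
ee_rot: [2.06, 2.333, 0.017]
ft_force: [0.7, -0.2, 0.3]
gripper_width: 49.4
```

Emit:
apply_moves(
  rotation=[
    [0,0,0],
    [0,0,0],
    [0,0,0],
    [0,0,0],
    [0,0,0],
  ],
  travel=[
    [1.5,4,0],
    [1.5,3,0],
    [0.5,1,0],
    [0,0,0],
    [0,0,0],
  ],
  grip=[255,255,255,255,255],
)

```text
clock: 7.3
tcp_pos: [565.0, 274.0, 173.3]
ee_rot: [2.047, 2.348, 0.02]
ft_force: [-0.9, -0.7, -0.2]
gripper_width: 49.2
```

```bash
python3 - <<'E'
from h import *
from scipy.spatial.transform import Rotation as R
s=env.state();M=R.from_rotvec(s['ee_rot']).as_matrix();print(s['tcp_pos'],M.round(3).tolist(),s['gripper_width'])
a=snap('top');b=snap('wrist')
o=np.zeros((600,800,3),np.uint8)
o[:400,:400]=cv2.resize(a[130:260,200:330],(400,400));o[:300,400:]=cv2.resize(b,(400,300))
cv2.imwrite('pics/over.png',o[:,:,::-1])
E
```

```text
[565.01073167 274.01430689 173.31324295] [[-0.136, 0.99, 0.028], [0.991, 0.136, -0.008], [-0.012, 0.027, -1.0]] 49.19959733112374
```

View pics/over.png

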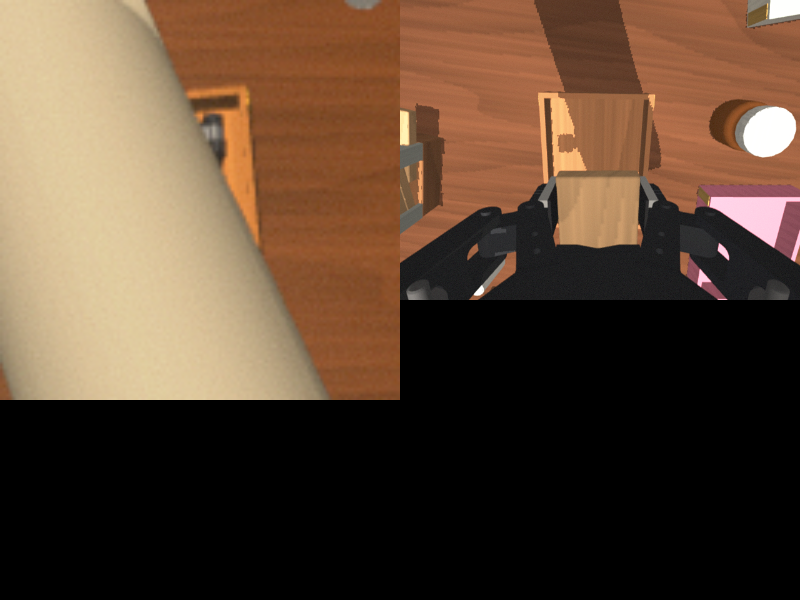

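The wrist view shows the box rim at (540–655, 93) with the board centred across it, about (557–640). The tool is tilted about 1.6°, so I'll correct that while descending.

Emit:
apply_moves(
  rotation=[
    [0.4,1.6,-0.6],
    [0,0,0],
    [0,0,0],
    [0,0,0],
    [0,0,0],
  ],
  travel=[
    [0.2,-0.5,-2],
    [0,0,-3.5],
    [0,0,-3.5],
    [0,0,-2],
    [0,0,0],
  ],
  grip=[255,255,255,255,255],
)

```text
clock: 7.9
tcp_pos: [568.0, 258.0, 59.7]
ee_rot: [-2.094, -2.342, 0.002]
ft_force: [-0.2, -0.7, -0.9]
gripper_width: 49.1
```

Emit:
apply_moves(
  rotation=[
    [0,0,0.5],
    [0,0,0],
    [0,0,0],
    [0,0,0],
  ],
  travel=[
    [0,1,0],
    [0,0,-1.2],
    [0,0,-1],
    [0,0,0],
  ],
  grip=[255,255,255,255],
)

```text
clock: 8.3
tcp_pos: [569.8, 267.0, 38.6]
ee_rot: [2.087, 2.348, 0.002]
ft_force: [-0.5, 0.1, -1.3]
gripper_width: 48.9
```

Now I'll lower gently and watch the vertical force.

Emit:
apply_moves(
  rotation=[
    [0,0,0],
    [0,0,0],
    [0,0,0],
  ],
  travel=[
    [0,0,-0.6],
    [0,0,-0.5],
    [0,0,0],
  ],
  grip=[255,255,255],
)

```text
clock: 8.6
tcp_pos: [570.3, 267.4, 27.7]
ee_rot: [2.086, 2.348, 0.004]
ft_force: [0.1, -0.8, -0.2]
gripper_width: 49.1
```

Emit:
apply_moves(
  rotation=[
    [0,0,0],
    [0,0,0],
  ],
  travel=[
    [-0.2,0,-0.3],
    [0,0,0],
  ],
  grip=[255,255],
)

```text
clock: 8.8
tcp_pos: [569.3, 267.5, 25.6]
ee_rot: [2.085, 2.346, 0.008]
ft_force: [-0.5, -0.1, -0.9]
gripper_width: 49.0
```

Emit:
apply_moves(
  rotation=[
    [0,0,0],
    [0,0,0],
  ],
  travel=[
    [-0.2,0,-0.3],
    [0,0,0],
  ],
  grip=[255,255],
)

```text
clock: 9.0
tcp_pos: [569.9, 267.7, 26.3]
ee_rot: [2.084, 2.343, 0.016]
ft_force: [-0.0, -0.4, -0.6]
gripper_width: 49.1
```

Emit:
apply_moves(
  rotation=[
    [0,0,0],
    [0,0,0],
  ],
  travel=[
    [-0.2,0,-0.5],
    [0,0,0],
  ],
  grip=[255,255],
)

```text
clock: 9.2
tcp_pos: [570.7, 268.1, 26.5]
ee_rot: [2.083, 2.34, 0.026]
ft_force: [-0.6, -0.0, -0.5]
gripper_width: 49.0
```

```bash
python3 - <<'E'
from h import *
s=env.state();print(np.round(s['joint_positions'],3),np.round(s['joint_efforts'],1),s['ft_force'],s['wrist_torque'])
from scipy.spatial.transform import Rotation as R
print(R.from_rotvec(s['ee_rot']).as_matrix().round(3)[:,2])
E
```

```text
[-0.625  0.583  0.182  1.624 -0.122  0.928  1.286] [  0.2 -69.    5.  -31.4   0.1   0.   -0. ] [-0.55427231 -0.02864641 -0.50951104] [-0.07034979  0.0384264  -0.03237609]
[ 0.017  0.007 -1.   ]
```

The tool stops at z≈26, 20 mm above the box floor, which matches the fingertips resting on it. The force relaxes on the idle rows. I'll lift 1 mm, level the tool, then open partway.

Emit:
apply_moves(
  rotation=[
    [-0.4,1.0,0],
    [0,0,0],
    [0,0,0],
    [0,0,0],
    [0,0,0],
  ],
  travel=[
    [-0.2,0,0.1],
    [0,0,0],
    [0,0,0],
    [0,0,0],
    [0,0,0],
  ],
  grip=[255,255,75,75,75],
)

```text
clock: 9.7
tcp_pos: [567.1, 268.2, 25.8]
ee_rot: [-2.087, -2.346, 0.006]
ft_force: [-0.2, 0.0, -0.1]
gripper_width: 60.0
```

Emit:
apply_moves(
  rotation=[
    [0,0,0],
    [0,0,0],
    [0,0,0],
    [0,0,0],
    [0,0,0],
  ],
  travel=[
    [0,0,1],
    [0,0,2],
    [0,0,3],
    [0,0,4],
    [0,0,4],
  ],
  grip=[75,75,75,75,75],
)

```text
clock: 10.2
tcp_pos: [562.1, 265.7, 164.5]
ee_rot: [-2.083, -2.343, 0.028]
ft_force: [0.9, 0.5, 0.4]
gripper_width: 60.0
```

Emit:
apply_moves(
  rotation=[
    [0,0,0],
    [0,0,0],
    [0,0,0],
    [0,0,0],
    [0,0,0],
  ],
  travel=[
    [-2,4,2],
    [-2,4.5,0],
    [-2,4.5,0],
    [-2,4.5,0],
    [-2,4.5,0],
  ],
  grip=[75,75,75,75,75],
)

```text
clock: 10.7
tcp_pos: [469.0, 481.6, 200.7]
ee_rot: [2.111, 2.322, 0.001]
ft_force: [1.0, -0.2, -0.2]
gripper_width: 59.8
```

```bash
python3 - <<'E'
from h import *
s=env.state();print(s['clock'],s['tcp_pos'],s['gripper_width'])
a=snap('top');b=snap('scene')
o=np.zeros((600,800,3),np.uint8)
o[:400,:400]=cv2.resize(a[145:245,205:305],(400,400));o[:400,400:]=cv2.resize(b[230:350,350:470],(400,400))
o[400:,:200]=cv2.resize(a[165:265,440:540],(200,200));o[400:,400:600]=cv2.resize(b[210:320,75:185],(200,200))
cv2.imwrite('pics/end.png',o[:,:,::-1])
E
```

```text
10.7 [468.96329133 481.59441492 200.70683278] 59.819264160765215
```

View pics/end.png

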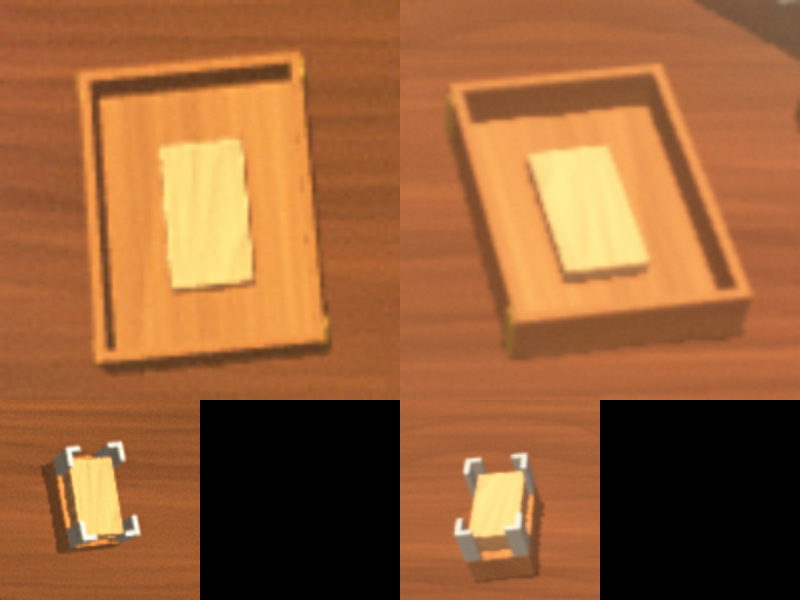

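The final picture shows the board flat in the middle of the brown box, with the stack inside its angles. One numeric check, then I'll hand in.

```bash
python3 - <<'E'
from h import *
b=pts([(161,146),(241,139),(253,283),(173,290)],(205,145),4,18)
x=pts([(78,75),(300,55),(327,341),(98,362)],(205,145),4,36)
for q in(b,x):
    d=q[:2].mean(0)-q[2:].mean(0);print(q.mean(0).round(1),np.linalg.norm(d).round(1),np.linalg.norm(q[0]-q[1]).round(1),np.degrees(np.arctan2(d[1],d[0])).round(1))
n=np.linalg.norm(b.mean(0)[:2]-x.mean(0)[:2]);print(n)
# top of remaining stack (crop scale 2): compare length at candidate heights
for z in (46,58,70):
    t=pts([(70,60),(112,57),(122,134),(84,138)],(440,165),2,z);print(z,t.mean(0).round(1),np.linalg.norm(t.mean(0)[:2]-[560.3,-263.8]).round(1))
if n<12: ticket.sign_off();print('signed')
E
```

```text
[593.4 272.5  18. ] 90.1 48.3 7.4
[592.8 273.7  36. ] 176.2 132.9 7.4
1.3362674963295644
46 [ 560.8 -268.9   46. ] 5.1
58 [ 557.5 -264.1   58. ] 2.8
70 [ 554.2 -259.3   70. ] 7.6
the job is handed in; nothing more can be done
signed
```

I drew the bottom board out of the wide magazine, laid it flat in the middle of the brown wooden box, and handed the job in at about 11 s of the 38 s allowed. No verdict is reported on hand-in.

- **Board in the box:** the last picture puts its centre about 1 mm from the box's centre. Its long side is at 7.4°, the same as the box's.
- **Rest of the stack:** it dropped and stays inside the corner angles, roughly 3–8 mm from the magazine's centre, depending on the height assumed. I only saw its top board, so the next board lying on the magazine's floor is inferred from the drop in the pictures, not measured.
- **Placing:** the fingertips seemed to reach the box floor before the board did, so I let it drop the last few millimetres, and it landed flat. The readings showed no contact force there, so the contact is inferred from the tool no longer going down.
- **Forces:** the wrist force stayed under 2 N in every reading, and the gripper finished well clear of everything.

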